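# Find the card-box lid that rocks and push it open

## Robot

A 6-joint arm with a two-finger parallel gripper is mounted at the origin on the work surface. World frame = base frame: x ahead of the robot, y to its left, z up, the work surface at z = 0. Lengths are in m, angles in rad, forces in N, time in s.
With the tool pointing down it reaches from about 0.375 to 0.9 m from the base axis. Payload 3.1 kg.
Tool frame: the origin (TCP) lies at the very end of the fingers, on their centre line; the grasp point (between the pads) lies 19 mm behind it (grip_depth is the distance from the TCP to the grasp point, in m); z points along the fingers, y is the line along which they close (so a half turn about z gives the same grasp; the last joint's range is limited). The gripper opens to 85 mm and grips with 20 to 120 N. Pads are 22 mm wide; open, the fingers measure 114 mm over their backs; the gripper's body (76 mm by 85 mm) begins 54 mm behind the grasp point. The pads swing forward as they close: fully open they stand 13 mm farther back than shut.
Start: joints at [0.955, 0.527, 1.433, -0, 1.181, -0.178], TCP at [0.265, 0.566, 0.231] pointing down, gripper open.
Joint ranges: [-3.08, 3.08], [-0.75, 2.2], [0.22, 2.44], [-1.43, 4.57], [0, 2.65], [-2.85, 2.85]. Speed limits (rad/s): [2.79, 2.79, 3.14, 3.14, 3.14, 3.14].

## Interface

Orientations are given as a unit quaternion [x, y, z, w].
In Python, from station import * gives the robot as it stands.
- The arm moves only by the tool apply_moves, never from a script. Its argument "plan" is a list of rows, each a list of 7 numbers: the shift along the tool's x, y, z in m, then the turn, a rotation vector about the tool's x, y, z in rad, then the gripper command: -1 is fully open, 1 is shut, values between are in proportion. In form: [[dx, dy, dz, wx, wy, wz, jaw], ...]. A call has 1 to 8 rows; each row shifts and turns the commanded pose from where the row before left it, along the tool's axes as they then stand; what a row does not reach is not made up. A row lasts 1/8 s, in which the tool goes at most 62.5 mm and 10.7 degrees, less where a joint would pass 70% of its speed; a pose out of reach is approached as far as the arm can. A call is refused whole if a number of a shift passes 0.0625 or a number of a turn 0.188, either way. A call with a gripper value outside its range is refused whole. The fingers move at their own pace and stop on an object; "force" is the grip in N (left out, the last holds). Time passes only in rows, so rows that do not move let the fingers close. It gives the time, the measured TCP pose, the force, the opening and the grip force at its end, in the units of the state.
- sense(): the state, without advancing time (a new reading comes with each control period).
- snapshot(name): name is "scene" or "top" or "wrist"; returns the picture (420x560x3 uint8, red, green, blue); there is no depth.
- calibration(name): a dict with "camera_matrix" (3x3 intrinsics, pixels), "R" (3x3) and "t" (3): a world point X has camera coordinates R X + t; the wrist camera has in their place "mount" (4x4, takes a point from camera to tool coordinates, whose origin is the TCP and whose axes are the flange's). Camera axes: x right, y down, z forward; pixel columns grow to the right and rows downward; lengths in m; the calibration is good to about 2 mm. A picture is of the moment at which its call begins: read the wrist's pose just before it. calibration takes no time and is no camera call.
- sign_off(): hands the job in; it is judged then, once.
The state is a dict: "t": time; "q": joint angles; "qd": joint speeds; "tau": joint torques, N m; "tcp_pos": TCP position; "tool_rot": TCP orientation; "force": force on the tool from outside, world axes, zero at the start; "ft_torque": the same for the moment, N m; "finger_gap": opening from 0.0 (shut) to 1.0 (fully open); "gripper_force": force on a finger pad.
Only numpy, scipy, OpenCV 4.12 (cv2) and the standard library are available. Lean on these libraries where they do the work, as an engineer would, in place of code of your own. Each camera call takes 0.05 s, during which the arm holds its last target. There are 200 camera calls.

## Task

Three of the four compartments of the wooden card box are packed so full that their lids will not move; find the one with room for new cards. Press lightly with the fingertips on the thumb ring of each lid in turn until you find the lid that rocks, then push its thumb-ring end down as far as it goes, so that it is left standing open, and take the hand away. Push only from the thumb-ring end, never work a lid from its far end, do not pick anything up, and leave the things on and around the box where they are.

Things in the scene. Friction and masses are not known exactly. Their poses are not given: they have to be found in the camera images.
- box: Fixed wooden card box, 208 (x) x 280 (y) x 64 mm high, bearing up to 60 N from the fingers. Origin on its underside below the lid pivots, mid-width; x away from the robot, y left, z up; yaw within 0.4 rad. Four identical lids in a row along y, 68 mm apart, tops flush at z = 64 mm, x = -55 to 55. Sunken pen tray at x = -95 to -63; ledge at x = 57 to 109, z = 64 mm, with seal and paperweight.
- lid0_press (a point): Middle of the engraved thumb ring (26 mm across) on the top face of one lid, farthest to the right, seen from the robot (box frame y = -102 mm); 36 mm nearer the robot than the lid's pivot and 19 mm from the lid's near edge. Axes turn with the lid: x along the lid away from the robot, y along the pivot, z out of its top face.
- lid1_press (a point): Middle of the engraved thumb ring (26 mm across) on the top face of one lid, second from the right (y = -34 mm); 36 mm nearer the robot than the lid's pivot and 19 mm from the lid's near edge. Axes turn with the lid: x along the lid away from the robot, y along the pivot, z out of its top face.
- lid2_press (a point): Middle of the engraved thumb ring (26 mm across) on the top face of one lid, third from the right (y = +34 mm); 36 mm nearer the robot than the lid's pivot and 19 mm from the lid's near edge. Axes turn with the lid: x along the lid away from the robot, y along the pivot, z out of its top face.
- lid3_press (a point): Middle of the engraved thumb ring (26 mm across) on the top face of one lid, leftmost (y = +102 mm); 36 mm nearer the robot than the lid's pivot and 19 mm from the lid's near edge. Axes turn with the lid: x along the lid away from the robot, y along the pivot, z out of its top face.
- lid0 (a joint): Tilt (rad) of one lid (farthest to the right, seen from the robot), a plate 110 x 62 x 8 mm balanced on a pivot across its middle (box x = 0, z = 60 mm). Starts 0 to 0.015 (flush); grows as the thumb-ring end goes down, to a stop at 0.70. Over a packed compartment it gives under 0.08; over the one nearly empty (hidden, a different one each run) it turns with about 2 N on the ring and stays where left.
- lid1 (a joint): Tilt (rad) of one lid (second from the right), a plate 110 x 62 x 8 mm balanced on a pivot across its middle (box x = 0, z = 60 mm). Starts 0 to 0.015 (flush); grows as the thumb-ring end goes down, to a stop at 0.70. Over a packed compartment it gives under 0.08; over the one nearly empty (hidden, a different one each run) it turns with about 2 N on the ring and stays where left.
- lid2 (a joint): Tilt (rad) of one lid (third from the right), a plate 110 x 62 x 8 mm balanced on a pivot across its middle (box x = 0, z = 60 mm). Starts 0 to 0.015 (flush); grows as the thumb-ring end goes down, to a stop at 0.70. Over a packed compartment it gives under 0.08; over the one nearly empty (hidden, a different one each run) it turns with about 2 N on the ring and stays where left.
- lid3 (a joint): Tilt (rad) of one lid (leftmost), a plate 110 x 62 x 8 mm balanced on a pivot across its middle (box x = 0, z = 60 mm). Starts 0 to 0.015 (flush); grows as the thumb-ring end goes down, to a stop at 0.70. Over a packed compartment it gives under 0.08; over the one nearly empty (hidden, a different one each run) it turns with about 2 N on the ring and stays where left.
- brush_pen: Black brush pen, 12 mm thick, 160 mm long, lying in the box's pen tray along the row of lids, its top lower than the box's top; origin on its underside at mid-length. To be left alone.
- seal: Stone seal, 22 mm square, 56 mm tall, standing on the box's far ledge; origin at its foot. To be left alone.
- paperweight: Dark steel bar 24 x 110 x 18 mm on the box's far ledge; origin under its centre. To be left alone.
- ink_bottle: Black ink bottle with yellow cap, 44 mm across, 85 mm tall, standing on the table off the box's left end; origin at its foot. To be left alone.
- phone: Phone 150 x 73 x 9 mm lying on the table off the box's right end; origin under its centre. To be left alone.
- card_pile: Pile of cards 100 x 148 x 30 mm on the table to the right; origin under its centre. To be left alone.
- disc_cases: Three stacked disc cases 125 x 142 x 30 mm on the table to the left; origin under its centre. To be left alone.

How it is judged:
At the end, for the whole second after the job is handed in: One lid stands open by more than 0.60 rad (its stop is at 0.70) with its thumb-ring end down, at rest; the other three lids are within 0.1 rad of flush (((value of joint lid0 above 0.6 rad and value of joint each of lid1, lid2, lid3 below 0.1 rad) or (value of joint lid1 above 0.6 rad and value of joint each of lid0, lid2, lid3 below 0.1 rad) or (value of joint lid2 above 0.6 rad and value of joint each of lid0, lid1, lid3 below 0.1 rad) or (value of joint lid3 above 0.6 rad and value of joint each of lid0, lid1, lid2 below 0.1 rad)) and velocity of joint each of lid0, lid1, lid2, lid3 below 0.05 rad/s); the robot touches nothing.
It fails at once if a thing on or around the box was shifted by more than 30 mm, knocked over or lifted (distance of any of brush_pen, seal, paperweight, ink_bottle, phone, card_pile, disc_cases from where it was at the start of the episode above 0.03 m or angle between any of seal, ink_bottle's own z axis and vertical above 0.5 rad).
It fails at once if the box or a lid was forced with more than 60 N (contact force between the fingers and box above 60 N).
It fails at once if a lid was worked from its far end (fingers touching the box while more than 20 mm beyond the pivot line) (contact force between the fingers and box above 1 N and x of the grasp point in the frame of box above 0.02 m).
It also fails if it takes over 45 s, if anything falls off the work surface, if the arm or the gripper's body presses on something with over 40 N, if the wrist force passes 120 N, or if a joint passes its speed limit or range.

## Working session

There is one attempt and no reset: what is moved stays moved. The work goes in short steps, Python scripts to look and compute and a tool call to move; the robot and the scene stay as the last step left them, time stands still between calls to the robot, and variables do not carry over. Pictures are saved under pics/ and viewed, at most 10 in all, crops included, and the job is handed in when it is done.

Besides the shell and the picture viewer there is one more tool, called after "Call:" as name([rows], argument=value, ...), one row to a line, values as JSON. apply_moves: Moves the arm, as the interface text tells. Its arguments: {"type":"object","properties":{"plan":{"type":"array"},"force":{"type":"number"}},"required":["plan"]}

```bash
mkdir -p pics; python3 - <<'E'
from station import *
import cv2
for n in("top","scene"):
    cv2.imwrite(f"pics/{n}0.png",cv2.cvtColor(snapshot(n),cv2.COLOR_RGB2BGR))
    c=calibration(n);print(n,c)
s=sense();print(s)
E
```

```text
top {'camera_matrix': array([[532.58191038,   0.        , 278.93994999],
       [  0.        , 532.58191038, 208.79732971],
       [  0.        ,   0.        ,   1.        ]]), 'R': array([[-9.64303739e-03, -9.99950959e-01, -2.25649289e-03],
       [-9.91654973e-01,  9.85310580e-03, -1.28543107e-01],
       [ 1.28559037e-01,  9.98116402e-04, -9.91701355e-01]]), 't': array([0.00528327, 0.54839158, 1.5946734 ])}
scene {'camera_matrix': array([[412.64984844,   0.        , 273.071371  ],
       [  0.        , 412.64984844, 202.27894281],
       [  0.        ,   0.        ,   1.        ]]), 'R': array([[-0.78841511,  0.61504267, -0.01114127],
       [ 0.35071749,  0.43455306, -0.82955463],
       [-0.50537002, -0.65794084, -0.55831442]]), 't': array([ 0.4278586 , -0.12340331,  1.39207787])}
{'t': 0.1, 'q': array([ 9.54480493e-01,  5.28368466e-01,  1.43376853e+00,  1.46872489e-05,
        1.18142627e+00, -1.78512326e-01]), 'qd': array([-0.00020458, -0.00253173, -0.00253562,  0.0004579 ,  0.00142491,
        0.00044636]), 'tau': array([-1.20401660e-04, -4.43300807e+01, -1.78586859e+01, -2.05344636e-04,
        3.89420602e-03,  2.58455060e-05]), 'tcp_pos': array([0.26456644, 0.56552821, 0.23043619]), 'tool_rot': array([ 2.17160338e-01,  9.76135450e-01, -9.05887977e-04, -3.87610208e-04]), 'force': array([0.49787345, 0.39764415, 0.00780611]), 'ft_torque': array([-0.00745217,  0.01678328,  0.00496618]), 'gripper_force': 0.0, 'finger_gap': 1.0010515623256464}
```

View pics/top0.png

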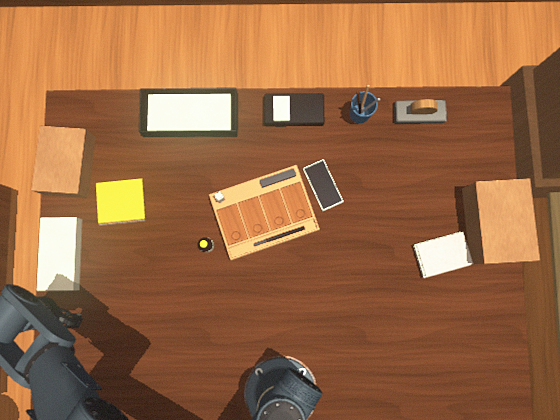

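View pics/scene0.png

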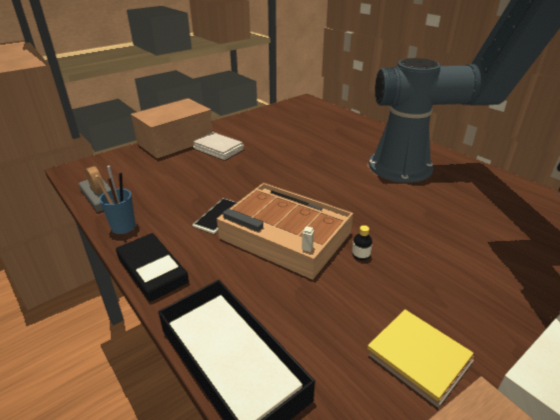

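The top view shows the box with corners near (209,192), (297,165), (319,231) and (231,260). The thumb rings are on the near side, at about (236,236), (257,230), (278,224) and (299,214). The ink bottle is at (205,244), and the phone is off the right end. The scene view agrees.

```bash
cat > h.py <<'E'
from station import *
import cv2, numpy as np
from scipy.spatial.transform import Rotation as Ro
def ray(name,uv,z,Rc=None,tc=None):
    c=calibration(name);K=c["camera_matrix"]
    R,t=(c["R"],c["t"]) if Rc is None else (Rc,tc)
    d=R.T@np.linalg.inv(K)@np.array([uv[0],uv[1],1.]);o=-R.T@t
    return o+d*(z-o[2])/d[2]
E
python3 - <<'E'
from h import *
im=cv2.imread("pics/top0.png");hsv=cv2.cvtColor(im,cv2.COLOR_BGR2HSV)
sub=im[150:275,190:350]
cv2.imwrite("pics/crop0.png",cv2.resize(sub,None,fx=4.8,fy=4.8,interpolation=cv2.INTER_CUBIC))
m=(hsv[...,2]>140).astype(np.uint8);m[:150]=0;m[275:]=0;m[:,:190]=0;m[:,350:]=0
cs,_=cv2.findContours(m,cv2.RETR_EXTERNAL,cv2.CHAIN_APPROX_NONE)
c=max(cs,key=cv2.contourArea);r=cv2.minAreaRect(c);b=cv2.boxPoints(r);print(b)
P=np.array([ray("top",p,.064) for p in b]);print(P)
print([np.linalg.norm(P[i]-P[i-1]) for i in range(4)],P.mean(0))
for uv in((236,236),(257,230),(278,224),(299,214)):print(ray("top",uv,.064))
E
```

```text
[[190. 150.]
 [349. 150.]
 [349. 260.]
 [190. 260.]]
[[ 0.72831059  0.26951763  0.064     ]
 [ 0.723367   -0.21547901  0.064     ]
 [ 0.38937497 -0.20661068  0.064     ]
 [ 0.39396361  0.26556279  0.064     ]]
[np.float64(0.33437036742220827), np.float64(0.48502184247179747), np.float64(0.3341097544363882), np.float64(0.47219576194460006)] [0.55875404 0.02824768 0.064     ]
[0.46404484 0.12894557 0.064     ]
[0.48140834 0.06613079 0.064     ]
[0.49881926 0.00314447 0.064     ]
[ 0.52836001 -0.06018912  0.064     ]
```

View pics/crop0.png

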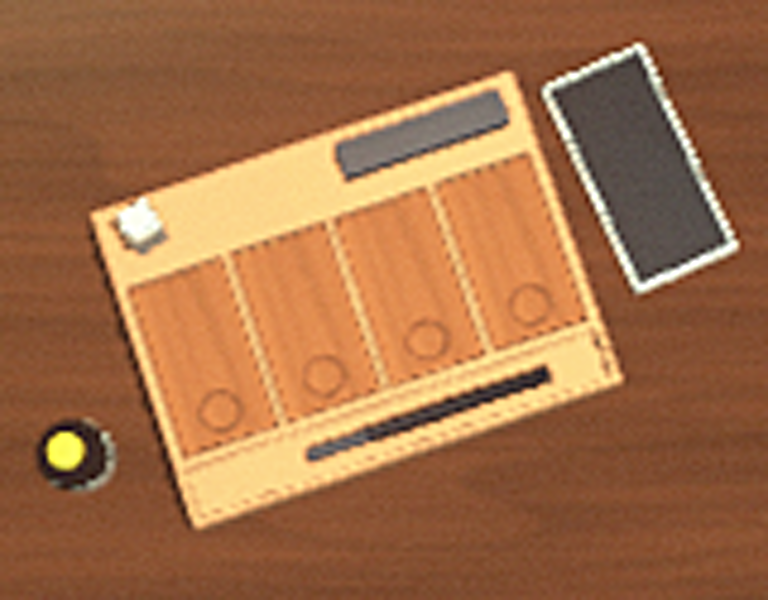

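The crop shows the rings clearly, at crop pixels (220,411), (325,375), (428,340) and (530,304), from lid3 to lid0. The box's top-face corners are at (93,212), (513,72) and (622,380).

```bash
cat >> h.py <<'E'
def rings():
    return np.array([ray("top",((u+.5)/4.8-.5+190,(v+.5)/4.8-.5+150),.064) for u,v in((530,304),(428,340),(325,375),(220,411))])
def box():
    P=rings();d=(P[3]-P[0]);yaw=np.arctan2(-d[0],d[1])
    c,s=np.cos(yaw),np.sin(yaw);o=P.mean(0)+.036*np.array([c,s,0]);o[2]=0
    return o,yaw
def to(p,yaw=None):
    s=sense();R=Ro.from_quat(s["tool_rot"]);v=R.inv().apply(np.array(p)-s["tcp_pos"])
    print("t",s["t"],"tcp",s["tcp_pos"].round(4),"F",s["force"].round(2),"gap",s["finger_gap"])
    y=R.as_matrix()[:,1];print("shift tool",v.round(4),"tool y angle",np.degrees(np.arctan2(y[1],y[0])))
    if yaw is not None:
        W=Ro.from_euler("z",yaw)*Ro.from_quat([0,1,0,0])
        print("turn",(R.inv()*W).as_rotvec().round(4))
E
python3 - <<'E'
from h import *
P=rings();print(P,np.linalg.norm(np.diff(P,axis=0),axis=1))
o,yaw=box();print(o,yaw)
R=Ro.from_euler("z",yaw)
for u,v in((93,212),(513,72),(622,380)):
    print(R.inv().apply(ray("top",((u+.5)/4.8-.5+190,(v+.5)/4.8-.5+150),.064)-o))
for i in range(4): print("lid",i,o+R.apply([-.036,-.102+.068*i,.064]))
to((o+R.apply([-.036,.102,.120])),yaw)
E
```

```text
[[ 0.53154289 -0.06330108  0.064     ]
 [ 0.50952619  0.00073253  0.064     ]
 [ 0.48821752  0.06516579  0.064     ]
 [ 0.46636862  0.13062815  0.064     ]] [0.06771291 0.06786534 0.06901228]
[0.53303826 0.04477464 0.        ] 0.32421373257805924
[0.10923315 0.13824076 0.064     ]
[ 0.1072312  -0.14099944  0.064     ]
[-0.09964769 -0.14026541  0.064     ]
lid 0 [ 0.53140729 -0.06337961  0.064     ]
lid 1 [0.50974497 0.0010777  0.064     ]
lid 2 [0.48808264 0.065535   0.064     ]
lid 3 [0.46642032 0.1299923  0.064     ]
t 0.1 tcp [0.2646 0.5655 0.2304] F [0.5  0.4  0.01] gap 1.0010515623256464
shift tool [-0.3675 -0.3087  0.1109] tool y angle 64.91540668373734
turn [-0.0017 -0.0011 -0.762 ]
```

Call:
apply_moves([
  [-0.046,-0.0386,0,0,0,0,1],
  [-0.046,-0.0386,0,0,0,0,1],
  [-0.046,-0.0386,0,0,0,0,1],
  [-0.046,-0.0386,0,0,0,0,1],
  [-0.046,-0.0386,0,0,0,0,1],
  [-0.046,-0.0386,0,0,0,0,1],
  [-0.046,-0.0386,0,0,0,0,1],
  [-0.046,-0.0386,0,0,0,0,1],
])

```text
t: 1.1
tcp_pos: [0.4677, 0.1285, 0.2312]
tool_rot: [0.217, 0.976, 0.0, -0.0]
force: [1.2, 0.6, -0.0]
finger_gap: 0.003
gripper_force: 0.0
```

Call:
apply_moves([
  [0,0,0,0,0,-0.153,1],
  [0,0,0,0,0,-0.153,1],
  [0,0,0,0,0,-0.153,1],
  [0,0,0,0,0,-0.153,1],
  [0,0,0,0,0,-0.15,1],
  [0,0,0,0,0,0,1],
  [0,0,0,0,0,0,1],
])

```text
t: 1.98
tcp_pos: [0.4672, 0.1304, 0.2312]
tool_rot: [-0.16, 0.987, 0.0, -0.0]
force: [1.1, 0.8, 0.3]
finger_gap: 0.002
gripper_force: 0.0
```

```bash
python3 - <<'E'
from h import *
o,yaw=box();R=Ro.from_euler("z",yaw)
to((o+R.apply([-.036,.102,.064])),yaw)
s=sense();T=np.eye(4);T[:3,:3]=Ro.from_quat(s["tool_rot"]).as_matrix();T[:3,3]=s["tcp_pos"]
c=calibration("wrist");C=np.linalg.inv(T@c["mount"]);K=c["camera_matrix"]
im=cv2.cvtColor(snapshot("wrist"),cv2.COLOR_RGB2BGR)
for i in range(4):
    p=o+R.apply([-.036,-.102+.068*i,.064]);q=K@(C[:3,:3]@p+C[:3,3]);q=q[:2]/q[2];print(i,q)
    if abs(q).max()<2000: cv2.drawMarker(im,tuple(int(x) for x in q),(0,255,0),0,12)
cv2.imwrite("pics/w1.png",im)
E
```

```text
t 1.975 tcp [0.4672 0.1304 0.2312] F [1.06 0.83 0.33] gap 0.002404965995331959
shift tool [ 7.000e-04 -1.000e-04  1.672e-01] tool y angle 108.45387277578199
turn [ 0.0001 -0.0004 -0.0021]
0 [ 58.31550556 188.3254259 ]
1 [133.93182343 188.13999273]
2 [209.56813903 187.95451052]
3 [285.2244603  187.76897925]
```

View pics/w1.png

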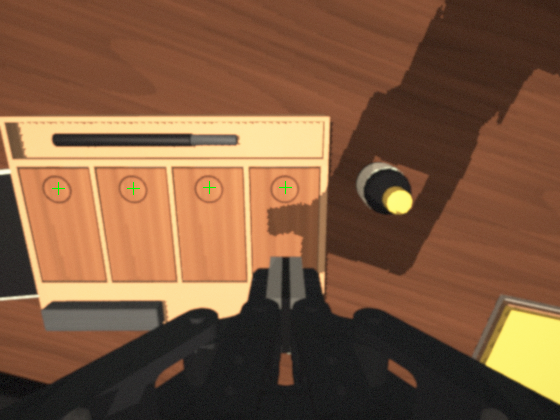

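The wrist view shows the predicted markers inside all four rings, at (58,188), (133,188), (209,188) and (285,188). The fit is good to about 1 mm. Next I'll descend over lid3.

Call:
apply_moves([
  [0.001,0,0.05,0,0,0,1],
  [0,0,0.05,0,0,0,1],
  [0,0,0.04,0,0,0,1],
  [0,0,0.018,0,0,0,1],
  [0,0,0,0,0,0,1],
  [0,0,0,0,0,0,1],
])

```text
t: 2.78
tcp_pos: [0.467, 0.1301, 0.0739]
tool_rot: [-0.161, 0.987, -0.0, 0.001]
force: [0.6, -0.7, 0.1]
finger_gap: 0.001
gripper_force: 0.0
```

Call:
apply_moves([
  [0,0,0.003,0,0,0,1],
  [0,0,0.003,0,0,0,1],
  [0,0,0.003,0,0,0,1],
  [0,0,0.002,0,0,0,1],
  [0,0,0,0,0,0,1],
])

```text
t: 3.4
tcp_pos: [0.4664, 0.13, 0.063]
tool_rot: [-0.161, 0.987, -0.0, 0.0]
force: [-1.6, -0.6, 7.0]
finger_gap: 0.001
gripper_force: 3.5
```

Call:
apply_moves([
  [0,0,0.002,0,0,0,1],
  [0,0,0,0,0,0,1],
])

```text
t: 3.65
tcp_pos: [0.4664, 0.13, 0.0627]
tool_rot: [-0.162, 0.987, -0.0, 0.001]
force: [-5.1, -1.1, 23.1]
finger_gap: -0.001
gripper_force: 11.9
```

Lid3 is firm: 23 N with no travel. Next is lid2.

Call:
apply_moves([
  [0,0,-0.02,0,0,0,1],
  [0,-0.034,0,0,0,0,1],
  [0,-0.034,0,0,0,0,1],
  [0,0,0.01,0,0,0,1],
  [0,0,0.003,0,0,0,1],
  [0,0,0.003,0,0,0,1],
  [0,0,0.002,0,0,0,1],
  [0,0,0,0,0,0,1],
])

```text
t: 4.65
tcp_pos: [0.4877, 0.0661, 0.0622]
tool_rot: [-0.162, 0.987, 0.0, -0.0]
force: [0.5, -0.3, -0.3]
finger_gap: 0.002
gripper_force: 0.0
```

Call:
apply_moves([
  [0,0,0.002,0,0,0,1],
  [0,0,0.001,0,0,0,1],
  [0,0,0,0,0,0,1],
])

```text
t: 5.03
tcp_pos: [0.488, 0.0657, 0.0593]
tool_rot: [-0.161, 0.987, 0.0, 0.0]
force: [0.1, 0.8, 0.8]
finger_gap: 0.001
gripper_force: 0.7
```

Call:
apply_moves([
  [0,0,0.002,0,0,0,1],
  [0,0,0.002,0,0,0,1],
  [0,0,0,0,0,0,1],
])

```text
t: 5.4
tcp_pos: [0.4883, 0.0654, 0.0551]
tool_rot: [-0.161, 0.987, -0.0, 0.0]
force: [-0.4, 1.0, 1.2]
finger_gap: 0.001
gripper_force: 0.3
```

Lid2 rocks. I'll keep pushing toward the stop, at about z = 0.04–0.045.

Call:
apply_moves([
  [0,0,0.002,0,0,0,1],
  [0,0,0.002,0,0,0,1],
  [0,0,0.002,0,0,0,1],
  [0,0,0.002,0,0,0,1],
  [0,0,0,0,0,0,1],
])

```text
t: 6.02
tcp_pos: [0.4875, 0.0655, 0.0469]
tool_rot: [-0.161, 0.987, 0.0, -0.001]
force: [-0.9, 0.6, 0.3]
finger_gap: 0.001
gripper_force: 0.0
```

Call:
apply_moves([
  [0,0,0.002,0,0,0,1],
  [0,0,0.002,0,0,0,1],
  [0,0,0,0,0,0,1],
])

```text
t: 6.4
tcp_pos: [0.4877, 0.0656, 0.0431]
tool_rot: [-0.161, 0.987, 0.0, -0.0]
force: [-0.7, -0.1, 0.0]
finger_gap: 0.0
gripper_force: 0.0
```

Call:
apply_moves([
  [0,0,0.002,0,0,0,1],
  [0,0,0.001,0,0,0,1],
  [0,0,0,0,0,0,1],
])

```text
t: 6.78
tcp_pos: [0.488, 0.0656, 0.0404]
tool_rot: [-0.161, 0.987, -0.0, 0.0]
force: [-1.1, 0.6, 2.9]
finger_gap: 0.001
gripper_force: 1.3
```

Call:
apply_moves([
  [0,0,0.001,0,0,0,1],
  [0,0,0.001,0,0,0,1],
  [0,0,0,0,0,0,1],
])

```text
t: 7.15
tcp_pos: [0.4881, 0.0656, 0.04]
tool_rot: [-0.161, 0.987, -0.0, 0.001]
force: [-2.5, -0.9, 17.2]
finger_gap: -0.001
gripper_force: 7.7
```

It has reached the stop: 17 N at z = 0.040. I'll withdraw straight up and take a look.

Call:
apply_moves([
  [0,0,-0.01,0,0,0,1],
  [0,0,-0.03,0,0,0,1],
  [0,0,-0.05,0,0,0,1],
  [0,0,-0.05,0,0,0,1],
  [0,0,-0.05,0,0,0,1],
  [0,0,0,0,0,0,1],
  [0,0,0,0,0,0,1],
])

```text
t: 8.02
tcp_pos: [0.4873, 0.0657, 0.2279]
tool_rot: [-0.161, 0.987, 0.0, -0.001]
force: [-0.1, -0.8, 0.3]
finger_gap: -0.005
gripper_force: 0.0
```

```bash
python3 - <<'E'
from h import *
im=np.vstack([snapshot("wrist")[60:340],cv2.resize(snapshot("scene")[170:290,190:430],(560,280))])
cv2.imwrite("pics/end.png",cv2.cvtColor(im,cv2.COLOR_RGB2BGR));print(sense()["force"])
E
```

```text
[-0.02824802  0.56592789  0.02339658]
```

View pics/end.png

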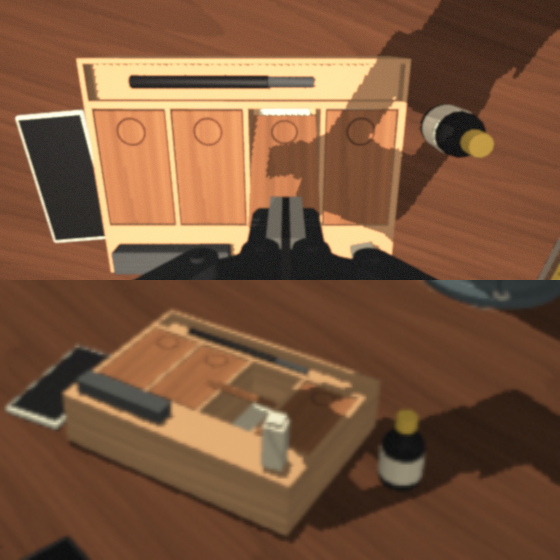

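The wrist and scene views show lid2 standing open, third from the right, with its ring at about (285,131) in the wrist view. The other three lids are flush, and the objects are where they were.

```bash
python3 -c "
from station import *
print(sign_off())"
```

```text
the job is handed in; nothing more can be done
None
```

The job is handed in, with no verdict shown: lid2 (third from the right) rocked and is left open at its stop, about 0.70 rad by finger height; lid3 was firm, lid0 and lid1 did not need pressing, and the other three lids look flush with nothing around the box moved.

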